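# Lock the mesh panel in its fixture

### The arm

A 7-joint arm with a two-finger parallel gripper is mounted at the origin on the work surface. World frame = base frame: x ahead of the robot, y to its left, z up, the work surface at z = 0. Lengths are in m, angles in rad, forces in N, time in s.
With the tool pointing down it reaches from about 0.425 to 0.875 m from the base axis. Payload 4.7 kg.
Tool frame: the origin (TCP) lies on the centre line of the jaws, within the pads' length; the fingertips stand 14 mm ahead of it and the grasp point (between the pads) lies 5 mm behind it; z points along the fingers, y is the direction in which the jaws open and shut (so a half turn about z gives the same grasp; the last joint's range is limited). The gripper opens to 87 mm and grips with 3 to 60 N. Pads are 19 mm wide; open, the fingers measure 117 mm over their backs; the gripper's body (75 mm by 190 mm) begins 51 mm behind the grasp point.
Start: joints at [-1.226, 0.321, -0.07, 1.45, 0.023, 1.371, -0.057], TCP at [0.211, 0.615, 0.237] pointing down, gripper open.
Joint ranges: [-2.86, 2.86], [-0.3, 2.09], [-1.38, 1.24], [0.06, 2.45], [-1.56, 4.7], [0.09, 2.05], [-2.69, 2.69]. Speed limits (rad/s): [2.57, 2.57, 3.14, 3.14, 3.14, 3.14, 3.14].

### API

Orientations are given as a rotation vector (axis times angle).
In Python, from bench import ctrl gives the robot as it stands. The module is installed in compiled form; this text tells all that it offers.
- The arm moves only by the tool step_arm, never from a script. Its argument "plan" is a list of rows, each a list of 3 entries, a list of its own where there are three numbers: the turn, a rotation vector about the tool's x, y, z in rad, then the shift along the tool's x, y, z in m, then the closure in counts, from 0 (fully open) to 255 (shut). In form: [[[rx, ry, rz], [x, y, z], hand], ...]. A call has exactly 10 rows; each row is the pose to reach, as a shift and turn from the pose commanded when the call began, along the tool's axes at that moment; what a row does not reach only later rows make up. A row lasts 1/8 s, in which the tool goes at most 62.5 mm and 10.7 degrees, less where a joint would pass 70% of its speed; a pose out of reach is approached as far as the arm can. A call with a gripper value outside its range is refused whole. The fingers move at their own pace and stop on an object; "squeeze" is the grip in N (left out, the last holds). Time passes only in rows, so rows that repeat a pose let the fingers close, or fill a call up. It gives the time, the measured TCP pose, the force and the opening at its end, in the units of the state.
- ctrl.get_state(): the state, without advancing time (a new reading comes with each control period).
- ctrl.get_image(name): name is "side" or "top" or "wrist"; returns the picture (384x512x3 uint8, red, green, blue); there is no depth.
- ctrl.calibration(name): a dict with "fov_y" (degrees; the focal length in pixels is half the picture's height over the tangent of half this angle, whatever the lens; pixels are square), "cx", "cy" (the principal point, pixels), "rvec" (rotation vector, rad) and "tvec" (3), from world to camera coordinates, as OpenCV has them. Camera axes: x right, y down, z forward; pixel columns grow to the right and rows downward; lengths in m; the calibration is good to about 2 mm. A picture is of the moment at which its call begins: read the wrist's pose just before it. calibration takes no time and is no camera call; for the wrist camera it gives the pose at the moment of the call.
- ctrl.close_job(): hands the job in, once; it reports no verdict.
Trained networks look in the newest picture that a camera, given by its name, has taken for a name from the list of things; names that differ only in an ending like _2 or _b are one class to them, and where a whole thing is asked for, a point or a joint stands for the part that bears it (a point fixed in the world has none). Each returns a list of dicts, best first, with "score" (0 to 1); they miss things now and then, are a little off and sometimes report something else, mostly with a low value. They report only what shows in the picture. A call takes as long as a camera call. They do not tell look-alikes from the thing itself.
- ctrl.cut_out(camera, label): "pixels" (384x512 bool, what is visible of it) and "rect" ([left, top, width, height] in pixels, round what is visible of it).
The state is a dict: "time": time; "joint_positions": joint angles; "qd": joint speeds; "joint_torque": joint torques, N m; "position": TCP position; "tool_rot": TCP orientation; "ft_force": force on the tool from outside, world axes, zero at the start; "torque": the same for the moment, N m; "grip_width": opening from 0.0 (shut) to 1.0 (fully open).
Only numpy, scipy, OpenCV 4.12 (cv2) and the standard library are available. Lean on these libraries where they do the work, as an engineer would, in place of code of your own. Each camera call takes 0.05 s, during which the arm holds its last target.

### The job

A small framed mesh panel lies in the assembly fixture; lock it in with the steel locking post that stands in the fixture's L-shaped slot. With the fingertips push the post along the slot to the corner, then round the corner and along the short leg until it is fully home against the end of the slot beside the panel, and leave it there. Only push the post, never lift it, and leave the panel and everything else on the bench where they are.

Things in the scene. Friction and masses are not known exactly. Their poses are not given: they have to be found in the camera images.
- fixture: Fixed aluminium plate on a low grey box, 200 (x) by 240 mm (y), flat top 50 mm above the bench; origin under its centre at bench level, axes along its edges, z up. L-shaped slot 19 mm wide: long leg along +y at x = -55 mm, from y = -77 to the corner at y = +40; short leg from there along +x to x = -9. Grey fence 18 mm high on the +x edge, two stops 12 mm high at the panel's ends.
- post: Loose steel post upright in the slot's long leg, 80 to 115 mm before the corner. Origin on its axis at the plate's top. Above the plate: flange 48 mm across, 6 mm thick; hub 24 mm across up to 26 mm (push here); thin end with a nut, up to 45 mm. A 16 mm pin runs in the slot, with a disc under the plate: it can rise only 4 mm and tips a little when pushed hard. 0.25 to 0.5 kg, slides by light friction (0.5 to 2 N), stays where left.
- slot_corner (a point): The corner of the L: where the post's axis is when it stands on the centre lines of both legs; at the plate's top face. Pushed along the long leg the post is stopped by the slot's wall 1.5 mm beyond this point. The inner corner is eased by a 6 mm chamfer, so that a post that stops up to about 4 mm short still turns in.
- slot_end (a point): The blind end of the short leg: where the post's axis is when its pin touches the end of the slot; at the plate's top face. The post's flange then stands 3 to 4 mm from the panel's frame.
- panel: Loose brass mesh panel, 72 mm (its x) by 180 mm (its y), frame 12 mm high, 0.5 kg, lying flat on the plate between the fence and the slot, its sides parallel to the plate's edges; origin under its centre.
- nut: Loose steel nut, a ring 22 mm across, 9 mm high, lying on the plate between the slot's long leg and the panel. Origin under its centre.
- fitting: Loose small brass pipe fitting, 20 mm across, 28 mm high, standing on the plate beyond the corner, at its +y edge. Origin under its centre.
- spool: Loose spool of solder, 62 mm across, 50 mm high, standing on the bench to one side of the fixture. Origin under its centre.
- can: Loose grey can, 66 mm across, 105 mm high, standing on the bench to one side of the fixture. Origin under its centre.
- wrench: Loose steel wrench lying on the bench right of the fixture.
- hammer: Loose hammer lying on the bench left of the fixture.
- screwdriver: Loose screwdriver with a black handle lying on the bench at the right, near the robot.
Mind the look-alikes: they are no part of the job. Leave any pink, red or yellow look-alike of the post alone.

How it is judged:
By the outcome, as a careful person would: the job done as asked, in the order asked, and still so for the second after the job is handed in, with the robot touching nothing.
It also fails if it takes over 45 s, if anything falls off the work surface, if the arm or the gripper's body presses on something with over 40 N, if the wrist force passes 120 N, or if a joint passes its speed limit or range.

## Working session

There is one attempt and no reset: what is moved stays moved. The work goes in short steps, Python scripts to look and compute and a tool call to move; the robot and the scene stay as the last step left them, time stands still between calls to the robot, and variables do not carry over. Pictures are saved under pics/ and viewed, and the job is handed in when it is done.

Besides the shell and the picture viewer there is one more tool, called after "Call:" as a command line: name --argument value ..., lists and objects as JSON in quotes. step_arm: Moves the arm, as the interface text tells. Its arguments: {"type":"object","properties":{"plan":{"type":"array"},"squeeze":{"type":"number"}},"required":["plan"]}

```bash
mkdir -p pics; ls; python3 - <<'E'
from bench import ctrl
import cv2
s=ctrl.get_state();print({k:(v if isinstance(v,(int,float)) else [round(float(a),4) for a in v]) for k,v in s.items()})
for n in("side","top","wrist"):
    c=ctrl.calibration(n);print(n,c)
    cv2.imwrite(f"pics/{n}0.png",ctrl.get_image(n)[:,:,::-1])
E
```

```text
pics
{'time': 0.0, 'joint_positions': [-1.2258, 0.3218, -0.0701, 1.4517, 0.0226, 1.3708, -0.0569], 'qd': [-0.0015, 0.0002, 0.0001, 0.0008, 0.002, -0.0014, -0.0012], 'joint_torque': [0.0001, -49.1263, -0.4037, -31.2529, -0.0639, 0.0433, 0.0001], 'position': [0.211, 0.6142, 0.2355], 'tool_rot': [-0.5172, -3.0985, 0.003], 'ft_force': [-0.266, -0.0885, 0.4444], 'torque': [0.0046, -0.0307, 0.0109], 'grip_width': 1.0012788732063957}
side {'fov_y': 54.60477050989459, 'cx': 254.698247681647, 'cy': 192.474863351582, 'rvec': array([ 2.16928062, -0.19120763,  0.12243015]), 'tvec': array([-0.47895945,  0.09178757,  1.11036457])}
top {'fov_y': 43.530174905424616, 'cx': 255.42206863197987, 'cy': 198.89712843753367, 'rvec': array([ 2.20540805, -2.15028499,  0.08999008]), 'tvec': array([0.00219996, 0.50044626, 1.74229247])}
wrist {'fov_y': 66.14530683340891, 'cx': 252.57256193340223, 'cy': 192.00130666733506, 'rvec': array([-2.37590872, -1.696     , -0.221272  ]), 'tvec': array([-0.64875372, -0.03183097,  0.38963096])}
```

View pics/side0.png

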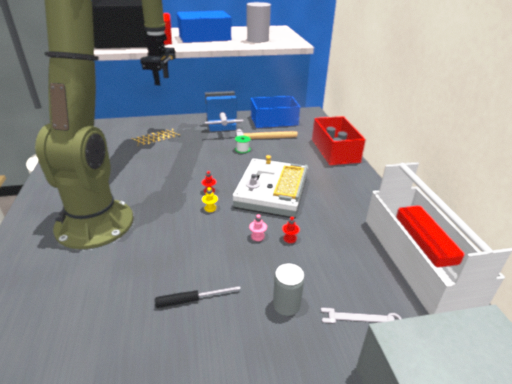

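View pics/top0.png

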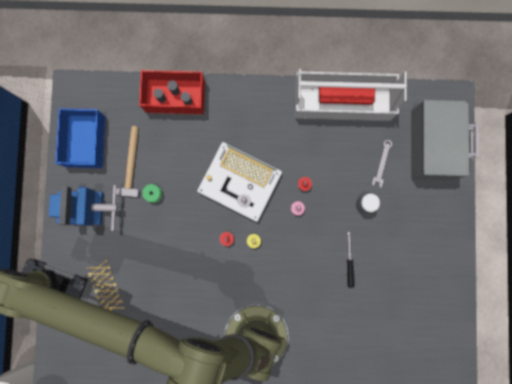

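View pics/wrist0.png

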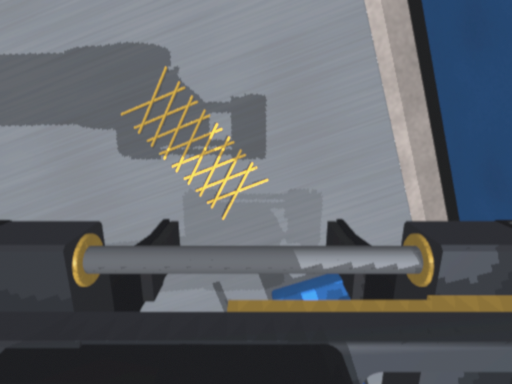

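The side and top pictures show the fixture, at about (240,182) in top. The grey post stands in its slot at about (244,200). Red, yellow and pink look-alikes stand on the bench around it: top (227,240), (305,184), (254,241), (298,208). Next I enlarge the crop to confirm.

```bash
python3 - <<'E'
from bench import ctrl
import cv2,numpy as np
for n,(x,y,w,h) in {"top":(190,135,100,95),"side":(225,145,95,75)}.items():
    im=ctrl.get_image(n); cv2.imwrite(f"pics/{n}_raw1.png",im[:,:,::-1])
    for l in("post","fixture","panel","nut","fitting"):
        for d in ctrl.cut_out(n,l):
            p=np.argwhere(d["pixels"]); print(n,l,round(d["score"],2),d["rect"],p.mean(0)[::-1].round(1))
    k=min(800//w,600//h)
    cv2.imwrite(f"pics/{n}_crop1.png",cv2.resize(im[y:y+h,x:x+w,::-1],None,fx=k,fy=k,interpolation=cv2.INTER_CUBIC));print(k)
print(ctrl.get_state()["time"])
E
```

```text
top post 0.7 [294.7, 199.5, 8.0, 14.8] [297.2 207.5]
top post 0.61 [217.9, 232.0, 15.9, 14.6] [226.4 238.1]
top post 0.56 [301.8, 178.9, 11.2, 10.6] [304.8 183.2]
top post 0.43 [247.6, 232.1, 11.4, 16.1] [253.5 240.3]
top fixture 0.9 [198.3, 140.7, 85.7, 81.2] [237.1 185.1]
top panel 0.85 [223.6, 145.9, 48.7, 39.3] [245.5 165.1]
top nut 0.46 [196.9, 141.0, 86.7, 80.3] [237.7 183.7]
6
side post 0.75 [200.1, 189.9, 15.8, 21.8] [209.  201.1]
side post 0.71 [204.2, 170.9, 11.3, 25.5] [208.6 182.3]
side post 0.71 [252.0, 213.4, 15.9, 28.7] [257.5 228.4]
side post 0.62 [278.8, 220.7, 23.8, 23.4] [289.7 230.4]
side post 0.42 [246.4, 174.8, 13.6, 17.4] [252.5 182.2]
side fixture 0.67 [229.1, 159.8, 75.5, 60.2] [267.7 190.7]
side panel 0.71 [272.3, 163.5, 28.1, 36.2] [287.9 181.6]
side fitting 0.47 [264.8, 152.2, 3.9, 13.8] [267.7 159.9]
8
0.75
```

View pics/top_crop1.png

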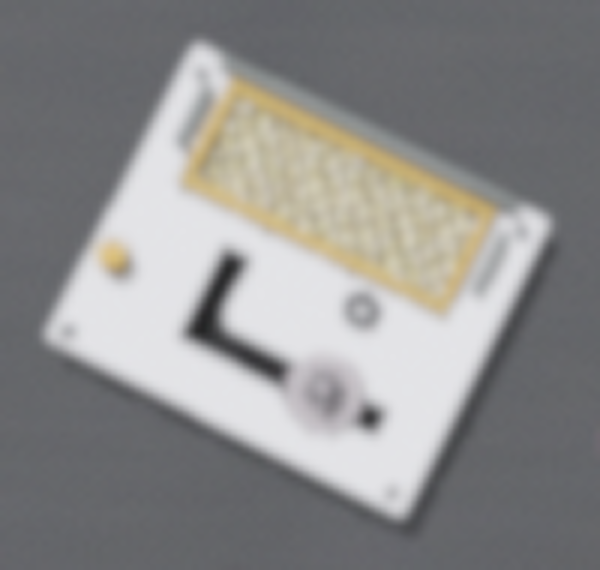

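View pics/side_crop1.png

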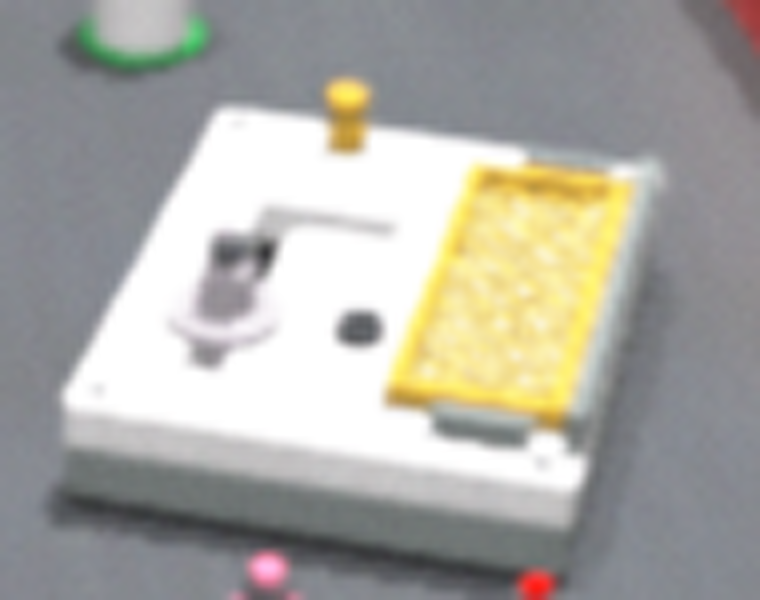

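The steel post is the grey one in the slot, at top crop (325,393). The red, yellow and pink ones stand off the fixture. Now I fit the fixture pose from its plate corners and the slot.

```bash
cat > h.py <<'E'
import numpy as np,cv2
from bench import ctrl
from scipy.optimize import least_squares
def proj(n,P,c=None):
    c=c or ctrl.calibration(n)
    f=192/np.tan(np.radians(c["fov_y"])/2)
    K=np.array([[f,0,c["cx"]],[0,f,c["cy"]],[0,0,1]])
    return cv2.projectPoints(np.asarray(P,float).reshape(-1,1,3),c["rvec"],c["tvec"],K,None)[0].reshape(-1,2)
def ray(n,uv,z,c=None):
    c=c or ctrl.calibration(n); f=192/np.tan(np.radians(c["fov_y"])/2)
    R=cv2.Rodrigues(c["rvec"])[0]; o=-R.T@c["tvec"]
    d=R.T@np.array([(uv[0]-c["cx"])/f,(uv[1]-c["cy"])/f,1]); return o+d*(z-o[2])/d[2]
def w(p,P):
    P=np.asarray(P,float);a=p[2];return np.c_[p[0]+np.cos(a)*P[:,0]-np.sin(a)*P[:,1],p[1]+np.sin(a)*P[:,0]+np.cos(a)*P[:,1],P[:,2]]
def cr(uv,k,x,y): return (np.asarray(uv,float)+.5)/k-.5+[x,y]
E
python3 - <<'E'
from h import *
T=cr([(200,42),(552,220),(408,520),(45,340),(232,262),(198,330),(373,418)],6,190,135)
PT=[(.1,.12,.05),(.1,-.12,.05),(-.1,-.12,.05),(-.1,.12,.05),(-.009,.04,.05),(-.055,.04,.05),(-.055,-.077,.05)]
S=cr([(222,107),(65,400),(580,490)],8,225,145)
PS=[(-.1,.12,.05),(-.1,-.12,.05),(.1,-.12,.05)]
for name,ts,ss in(("both",1,1),("top",1,0),("side",0,1)):
    F=lambda p:np.r_[ts*(proj("top",w(p,PT))-T).ravel(),ss*(proj("side",w(p,PS))-S).ravel()]
    r=least_squares(F,[.55,.0,.5]);print(name,r.x.round(4),np.degrees(r.x[2]).round(1),r.fun.round(1))
    p=r.x
    R=lambda v:(np.array([[np.cos(p[2]),np.sin(p[2])],[-np.sin(p[2]),np.cos(p[2])]])@(np.asarray(v[:2])-p[:2])*1000).round(1)
    print(" flange top z56:",R(ray("top",cr((325,393),6,190,135),.056)),"side",R(ray("side",cr((222,315),8,225,145),.056)))
    print(" nut",R(ray("top",cr((362,311),6,190,135),.059)),"fitting",R(ray("top",cr((113,257),6,190,135),.078)))
    print(" corner,end world",w(p,[(-.055,.04,.05),(-.017,.04,.05)]).round(4))
E
```

```text
both [ 0.5607  0.0739 -0.4384] -25.1 [-0.5  0.5 -0.1  0.1 -0.7 -0.5  0.3 -0.2  0.3  0.2  0.2  0.2  0.  -0.
  0.4  0.5  0.3  0.5 -0.3 -0.3]
 flange top z56: [-54.9 -44.8] side [-56.1 -51.4]
 nut [ -1.1 -42.7] fitting [-40.2 102.8]
 corner,end world [[0.5279 0.1335 0.05  ]
 [0.5623 0.1173 0.05  ]]
top [ 0.5608  0.0737 -0.4389] -25.1 [-0.4  0.5  0.   0.1 -0.7 -0.5  0.4 -0.3  0.4  0.2  0.3  0.1  0.1 -0.1
  0.   0.   0.   0.  -0.  -0. ]
 flange top z56: [-55.1 -44.7] side [-56.3 -51.3]
 nut [ -1.3 -42.5] fitting [-40.4 102.9]
 corner,end world [[0.528  0.1332 0.05  ]
 [0.5624 0.1171 0.05  ]]
side [ 0.5605  0.0752 -0.4358] -25.0 [-0.   0.  -0.   0.  -0.  -0.  -0.  -0.  -0.   0.  -0.   0.  -0.  -0.
  0.2  0.4  0.2  0.4 -0.4 -0.5]
 flange top z56: [-54.3 -45.8] side [-55.5 -52.3]
 nut [ -0.5 -43.8] fitting [-39.2 101.8]
 corner,end world [[0.5275 0.1346 0.05  ]
 [0.562  0.1186 0.05  ]]
```

```bash
cat >> h.py <<'E'
from scipy.spatial.transform import Rotation as Ro
FX=np.array([.5607,.0740,-.4384])
def tofix(v):
    a=FX[2];d=np.asarray(v[:2])-FX[:2];return (np.array([[np.cos(a),np.sin(a)],[-np.sin(a),np.cos(a)]])@d*1000)
def goal(fx,fy,z):  # fixture mm, z m -> turn, shift in tool frame; tool y=fix y, tool z down
    s=ctrl.get_state();R=Ro.from_rotvec(s["tool_rot"]);a=FX[2]
    X=-np.array([np.cos(a),np.sin(a),0]);Y=np.array([-np.sin(a),np.cos(a),0])
    G=Ro.from_matrix(np.c_[X,Y,np.cross(X,Y)])
    t=w(FX,[(fx/1000,fy/1000,z)])[0]
    print("t",round(s["time"],2),"fix",tofix(s["position"]).round(1),"z",round(s["position"][2],4),"F",np.round(s["ft_force"],1),"g",round(s["grip_width"],2))
    print("turn",(R.inv()*G).as_rotvec().round(3),"shift",R.inv().apply(t-s["position"]).round(4))
E
python3 -c "
from h import *
goal(-55,-105,.2)"
```

```text
t 0.75 fix [-546.1  341.3] z 0.2366 F [-0.6  0.9 -0.2] g 1.0
turn [0.    0.    0.108] shift [-0.4403 -0.4965  0.0366]
```

Call:
step_arm --plan '[[[0,0,0.01],[-0.04,-0.045,0.004],255],[[0,0,0.02],[-0.08,-0.09,0.008],255],[[0,0,0.03],[-0.12,-0.135,0.012],255],[[0,0,0.04],[-0.16,-0.18,0.016],255],[[0,0,0.05],[-0.2,-0.225,0.02],255],[[0,0,0.06],[-0.24,-0.27,0.024],255],[[0,0,0.07],[-0.28,-0.315,0.028],255],[[0,0,0.08],[-0.32,-0.36,0.032],255],[[0,0,0.09],[-0.36,-0.405,0.036],255],[[0,0,0.108],[-0.4,-0.45,0.036],255]]'

```text
time: 2.0
position: [0.4437, 0.0574, 0.2007]
tool_rot: [0.684, 3.065, 0.002]
ft_force: [0.6, -0.1, -0.3]
grip_width: 0.019
```

```bash
python3 -c "
from h import *
goal(-55,-105,.12)"
```

```text
t 2.0 fix [-98.9 -64.7] z 0.2007 F [ 0.6 -0.1 -0.3] g 0.02
turn [ 0.001  0.    -0.001] shift [-0.0439 -0.0404  0.0807]
```

Call:
step_arm --plan '[[[0,0,0],[-0.022,-0.02,0],255],[[0,0,0],[-0.044,-0.04,0],255],[[0,0,0],[-0.044,-0.04,0.02],255],[[0,0,0],[-0.044,-0.04,0.05],255],[[0,0,0],[-0.044,-0.04,0.08],255],[[0,0,0],[-0.044,-0.04,0.08],255],[[0,0,0],[-0.044,-0.04,0.08],255],[[0,0,0],[-0.044,-0.04,0.08],255],[[0,0,0],[-0.044,-0.04,0.08],255],[[0,0,0],[-0.044,-0.04,0.08],255]]'

```text
time: 3.25
position: [0.4664, 0.0045, 0.121]
tool_rot: [0.683, 3.066, 0.001]
ft_force: [0.2, -0.1, 0.4]
grip_width: -0.0
```

```bash
python3 -c "
from h import *
goal(-55,-105,.078)
for n in ('wrist','side'):
  im=ctrl.get_image(n)
  if n=='side': im=cv2.resize(im[120:230,200:340],None,fx=5,fy=5,interpolation=cv2.INTER_CUBIC)
  cv2.imwrite(f'pics/{n}2.png',im[:,:,::-1])
"
```

```text
t 3.25 fix [ -55.8 -103. ] z 0.121 F [ 0.2 -0.1  0.4] g -0.0
turn [ 0.001  0.001 -0.   ] shift [-0.0008 -0.0021  0.043 ]
```

View pics/wrist2.png

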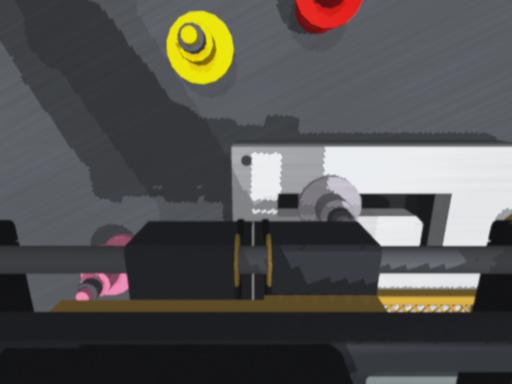

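View pics/side2.png

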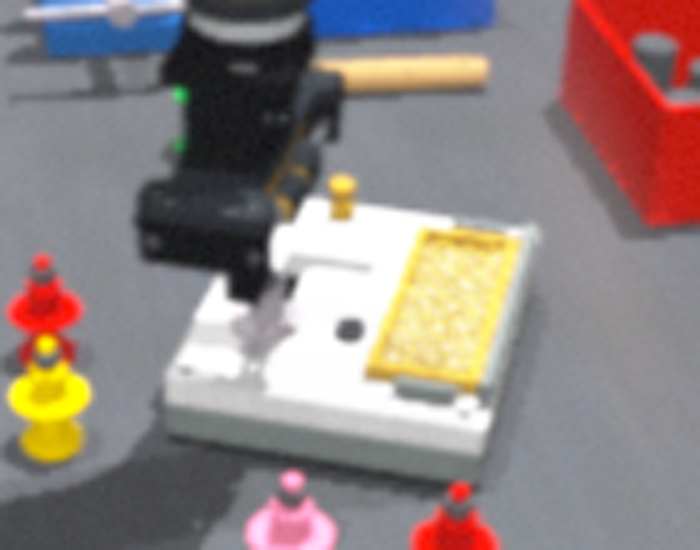

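The wrist view shows wide finger blocks above the thin fingertips. The post is clear to the right, with its flange at (330,203). I need the block height relative to the post's 95 mm top, so I check by projecting.

```bash
python3 -c "
from h import *
c=ctrl.calibration('wrist');R=cv2.Rodrigues(c['rvec'])[0];print('cam fix',tofix(-R.T@c['tvec']),(-R.T@c['tvec'])[2])
s=ctrl.get_state();P=s['position'];print(P)
im=ctrl.get_image('side');x0,y0=215,140;k=9
im=cv2.resize(im[y0:y0+65,x0:x0+85],None,fx=k,fy=k,interpolation=cv2.INTER_CUBIC)[:,:,::-1].copy()
X,Y=tofix(P)
def dr(img,n,pts,col,f):
  for q in proj(n,w(FX,np.array(pts)/1000)): cv2.circle(img,tuple(int(v) for v in f(q)),3,col,-1)
f=lambda q:((q-[x0,y0]+.5)*k)
zt=(P[2]-.014)*1000
for dz,col in((0,(0,0,255)),(20,(0,200,0)),(40,(255,0,0)),(60,(255,0,255))):
  dr(im,'side',[(X-9.5,Y-15,zt+dz),(X-9.5,Y+15,zt+dz),(X+9.5,Y-15,zt+dz),(X+9.5,Y+15,zt+dz)],col,f)
cv2.imwrite('pics/s3.png',im)
wi=ctrl.get_image('wrist')[:,:,::-1].copy()
for dz,col in((0,(0,0,255)),(20,(0,200,0)),(40,(255,0,0)),(60,(255,0,255))):
  dr(wi,'wrist',[(X-9.5,Y-15,zt+dz),(X-9.5,Y+15,zt+dz),(X+9.5,Y-15,zt+dz),(X+9.5,Y+15,zt+dz)],col,lambda q:q)
cv2.imwrite('pics/w3.png',wi)
"
```

```text
cam fix [-125.95284502 -103.41551061] 0.268606424393865
[0.4662702  0.0044005  0.12077145]
```

View pics/s3.png

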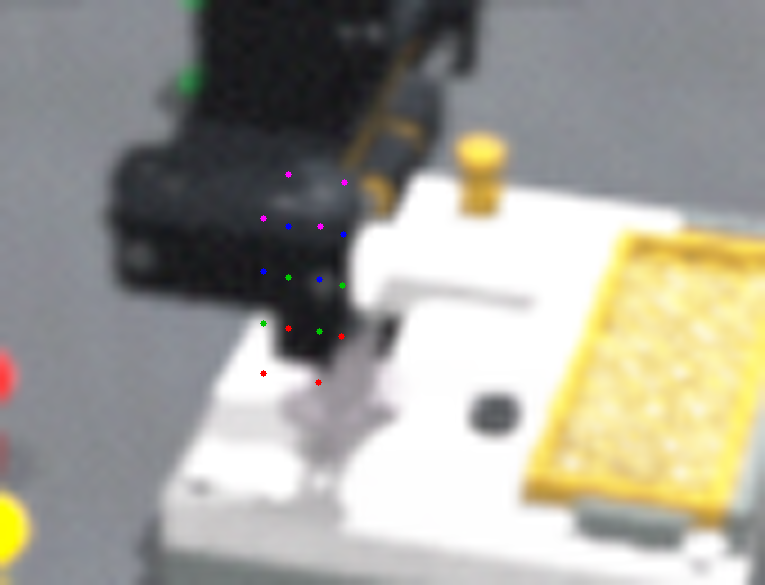

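View pics/w3.png

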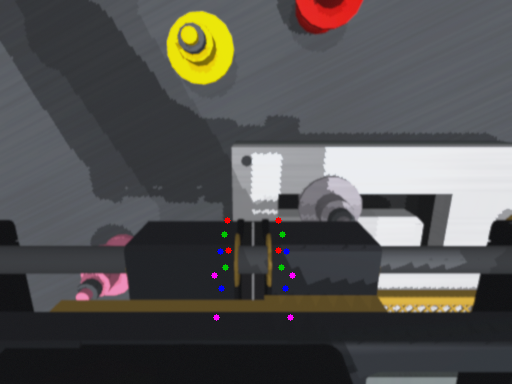

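The wide block is the gripper's body, 70 mm above the tips, so it clears the post. The fingertips look thinner than 30 mm, so contact will be found as I go. Descending now and beginning the push.

Call:
step_arm --plan '[[[0,0,0],[-0.001,0,0.014],255],[[0,0,0],[-0.001,0,0.028],255],[[0,0,0],[-0.001,0,0.043],255],[[0,0,0],[-0.001,0.004,0.043],255],[[0,0,0],[-0.001,0.008,0.043],255],[[0,0,0],[-0.001,0.012,0.043],255],[[0,0,0],[-0.001,0.016,0.043],255],[[0,0,0],[-0.001,0.02,0.043],255],[[0,0,0],[-0.001,0.02,0.043],255],[[0,0,0],[-0.001,0.02,0.043],255]]'

```text
time: 4.7
position: [0.4755, 0.022, 0.0776]
tool_rot: [0.684, 3.066, 0.0]
ft_force: [-0.1, -0.7, 0.3]
grip_width: 0.002
```

```bash
python3 -c "
from h import *
goal(-55,0,.078)
im=ctrl.get_image('side');x0,y0=215,140;k=9
cv2.imwrite('pics/s4.png',cv2.resize(im[y0:y0+65,x0:x0+85],None,fx=k,fy=k,interpolation=cv2.INTER_CUBIC)[:,:,::-1])
cv2.imwrite('pics/w4.png',ctrl.get_image('wrist')[:,:,::-1])
"
```

```text
t 4.7 fix [-55.  -83.3] z 0.0776 F [-0.1 -0.7  0.3] g 0.0
turn [ 0.  0. -0.] shift [-0.      0.0833 -0.0004]
```

View pics/s4.png

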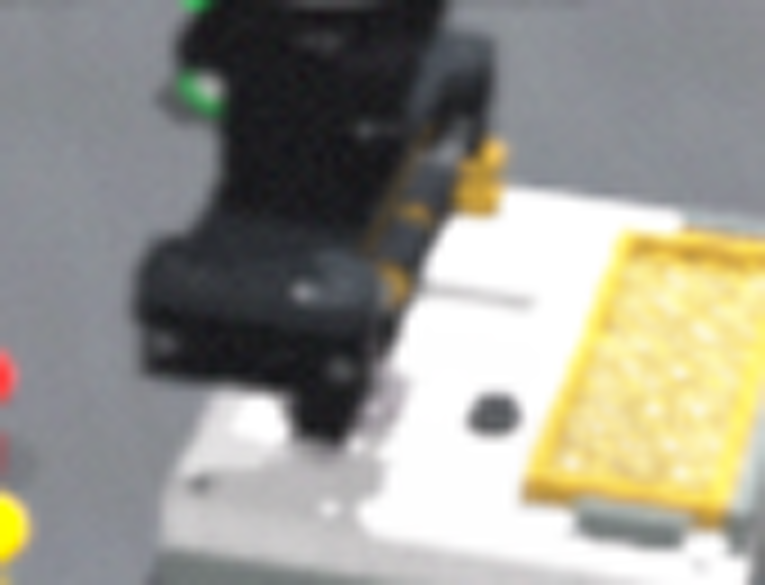

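View pics/w4.png

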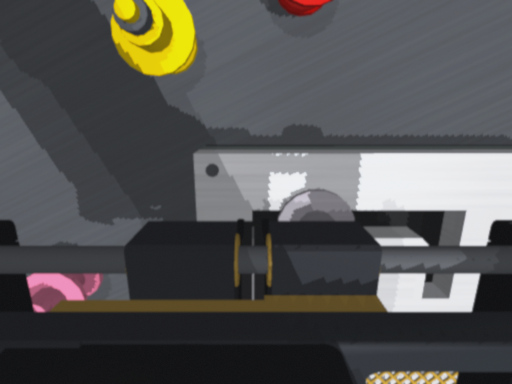

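Fingertips are clear of the flange and just behind the hub. The flange at wrist (317,205) puts the post at y≈-46 mm, which agrees with the earlier fit. Pushing along the long leg.

Call:
step_arm --plan '[[[0,0,0],[0,0.005,0],255],[[0,0,0],[0,0.01,0],255],[[0,0,0],[0,0.015,0],255],[[0,0,0],[0,0.02,0],255],[[0,0,0],[0,0.025,0],255],[[0,0,0],[0,0.03,0],255],[[0,0,0],[0,0.035,0],255],[[0,0,0],[0,0.04,0],255],[[0,0,0],[0,0.045,0],255],[[0,0,0],[0,0.05,0],255]]'

```text
time: 6.05
position: [0.4969, 0.0676, 0.0775]
tool_rot: [-0.684, -3.066, -0.0]
ft_force: [-0.9, -0.7, 0.2]
grip_width: -0.001
```

```bash
python3 -c "
from h import *
goal(-55,0,.078)
im=ctrl.get_image('side');x0,y0=215,140;k=9
cv2.imwrite('pics/s5.png',cv2.resize(im[y0:y0+65,x0:x0+85],None,fx=k,fy=k,interpolation=cv2.INTER_CUBIC)[:,:,::-1])
cv2.imwrite('pics/w5.png',ctrl.get_image('wrist')[:,:,::-1])
"
```

```text
t 6.05 fix [-55.1 -32.9] z 0.0775 F [-0.9 -0.7  0.2] g -0.0
turn [ 0. -0. -0.] shift [-0.      0.0329 -0.0005]
```

View pics/s5.png

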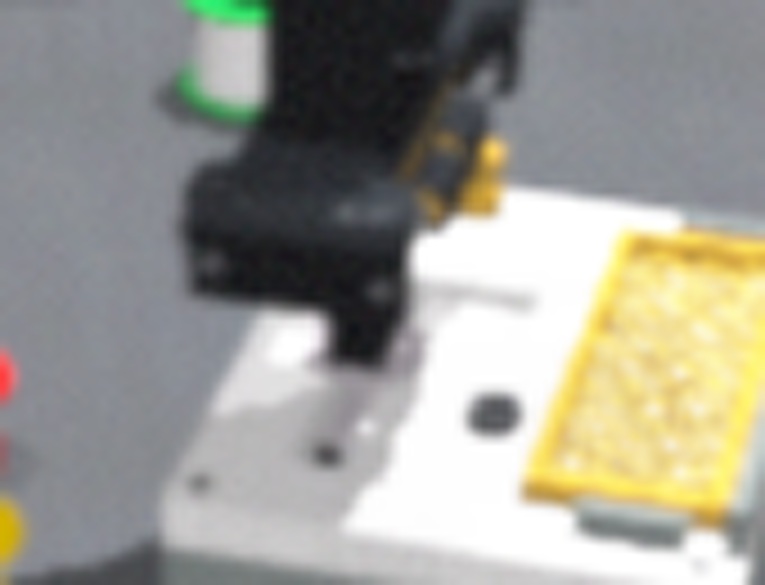

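View pics/w5.png

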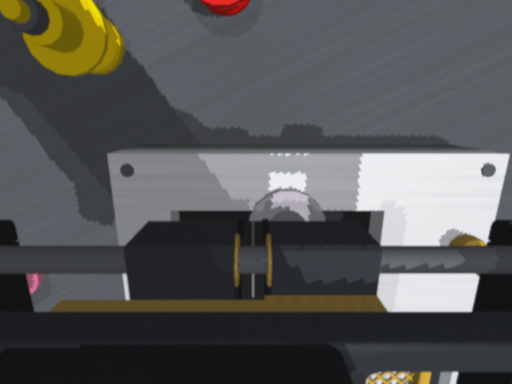

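The post is moving: its flange centre at wrist (288,205) puts the axis about 21 mm ahead of the tool. I push 45 mm more, then finish gently.

Call:
step_arm --plan '[[[0,0,0],[0,0.006,0],255],[[0,0,0],[0,0.012,0],255],[[0,0,0],[0,0.018,0],255],[[0,0,0],[0,0.024,0],255],[[0,0,0],[0,0.03,0],255],[[0,0,0],[0,0.035,0],255],[[0,0,0],[0,0.039,0],255],[[0,0,0],[0,0.042,0],255],[[0,0,0],[0,0.044,0],255],[[0,0,0],[0,0.045,0],255]]'

```text
time: 7.4
position: [0.516, 0.1081, 0.0776]
tool_rot: [0.684, 3.066, 0.0]
ft_force: [-0.8, -1.1, 0.9]
grip_width: 0.003
```

Call:
step_arm --plan '[[[0,0,0],[0,0.001,0],255],[[0,0,0],[0,0.002,0],255],[[0,0,0],[0,0.003,0],255],[[0,0,0],[0,0.004,0],255],[[0,0,0],[0,0.005,0],255],[[0,0,0],[0,0.0055,0],255],[[0,0,0],[0,0.006,0],255],[[0,0,0],[0,0.006,0],255],[[0,0,0],[0,0.006,0],255],[[0,0,0],[0,0.006,0],255]]'

```text
time: 8.65
position: [0.5185, 0.1135, 0.0776]
tool_rot: [0.684, 3.066, 0.0]
ft_force: [0.4, -1.0, -1.0]
grip_width: 0.003
```

```bash
python3 -c "
from h import *
goal(-55,20,.078)
cv2.imwrite('pics/w6.png',cv2.resize(ctrl.get_image('wrist')[120:320,100:400,::-1],None,fx=2.6,fy=2.6))
"
```

```text
t 8.65 fix [-55.   17.9] z 0.0776 F [ 0.4 -1.  -1. ] g 0.0
turn [ 0.  0. -0.] shift [-0.      0.0021 -0.0004]
```

View pics/w6.png

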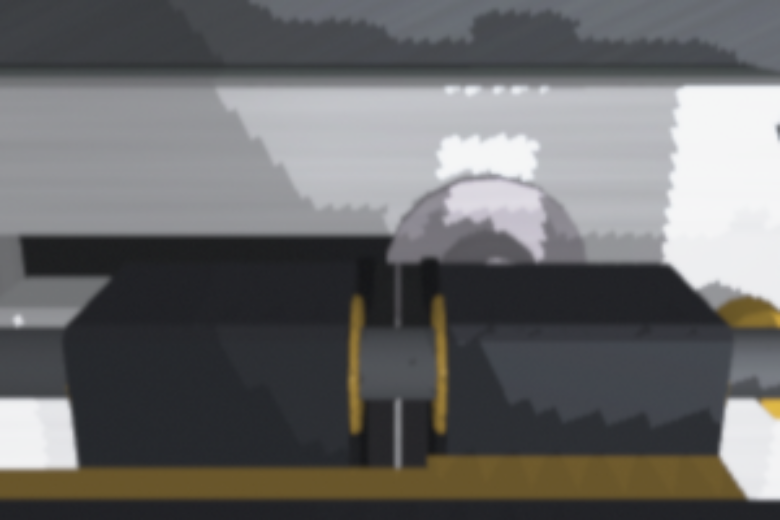

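The flange is centred at wrist col 287, so the post is at y≈38. I press on gently until the wall's resistance shows.

Call:
step_arm --plan '[[[0,0,0],[0,0.0005,0],255],[[0,0,0],[0,0.001,0],255],[[0,0,0],[0,0.0015,0],255],[[0,0,0],[0,0.002,0],255],[[0,0,0],[0,0.0025,0],255],[[0,0,0],[0,0.003,0],255],[[0,0,0],[0,0.003,0],255],[[0,0,0],[0,0.003,0],255],[[0,0,0],[0,0.003,0],255],[[0,0,0],[0,0.003,0],255]]'

```text
time: 9.95
position: [0.5198, 0.1163, 0.0776]
tool_rot: [0.684, 3.066, 0.0]
ft_force: [0.1, -0.1, -1.1]
grip_width: 0.005
```

```bash
python3 -c "
from h import *
goal(-55,20,.078)
"
```

```text
t 9.95 fix [-55.   20.9] z 0.0776 F [ 0.1 -0.1 -1.1] g 0.0
turn [ 0.  0. -0.] shift [ 0.     -0.0009 -0.0004]
```

Call:
step_arm --plan '[[[0,0,0],[0,0.0005,0],255],[[0,0,0],[0,0.001,0],255],[[0,0,0],[0,0.0015,0],255],[[0,0,0],[0,0.002,0],255],[[0,0,0],[0,0.002,0],255],[[0,0,0],[0,0.002,0],255],[[0,0,0],[0,0.002,0],255],[[0,0,0],[0,0.002,0],255],[[0,0,0],[0,0.002,0],255],[[0,0,0],[0,0.002,0],255]]'

```text
time: 11.2
position: [0.5203, 0.1171, 0.0776]
tool_rot: [-0.684, -3.066, 0.002]
ft_force: [-2.4, -4.7, 3.2]
grip_width: 0.007
```

```bash
python3 -c "
from h import *
goal(-55,20,.078)
cv2.imwrite('pics/w7.png',cv2.resize(ctrl.get_image('wrist')[120:320,100:400,::-1],None,fx=2.6,fy=2.6))
"
```

```text
t 11.2 fix [-54.9  21.9] z 0.0776 F [-2.4 -4.7  3.2] g 0.01
turn [-0.001 -0.    -0.001] shift [ 0.0001 -0.0019 -0.0004]
```

View pics/w7.png

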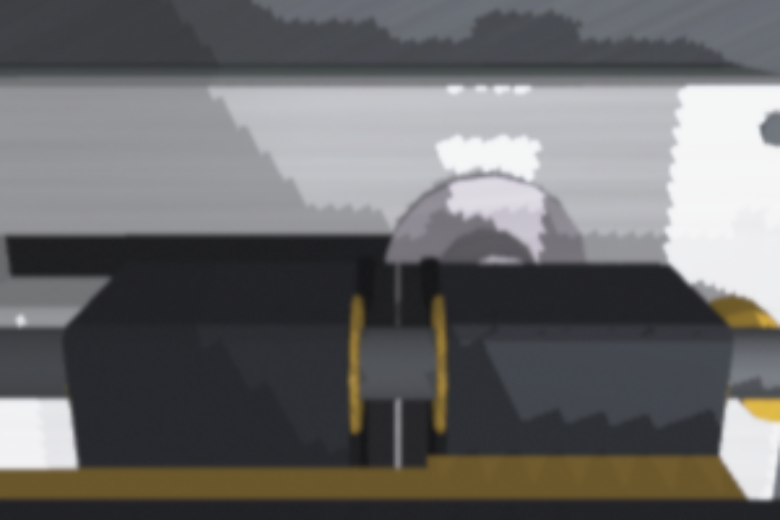

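Resistance of about 5 N shows the wall is reached (post at y≈41.5). Backing off, going round to the -x side at the same height.

Call:
step_arm --plan '[[[0,0,0],[0,-0.01,0],255],[[0,0,0],[0,-0.025,0],255],[[0,0,0],[0.01,-0.028,0],255],[[0,0,0],[0.025,-0.028,0],255],[[0,0,0],[0.04,-0.028,0],255],[[0,0,0],[0.042,-0.01,0],255],[[0,0,0],[0.042,0.01,0],255],[[0,0,0],[0.042,0.017,0],255],[[0,0,0],[0.042,0.0175,0],255],[[0,0,0],[0.042,0.0175,0],255]]'

```text
time: 12.5
position: [0.49, 0.151, 0.0773]
tool_rot: [-0.685, -3.066, 0.001]
ft_force: [-0.1, -1.0, -0.2]
grip_width: 0.003
```

```bash
python3 -c "
from h import *
goal(-77,40,.078)
im=ctrl.get_image('side');x0,y0=215,140;k=9
cv2.imwrite('pics/s8.png',cv2.resize(im[y0:y0+65,x0:x0+85],None,fx=k,fy=k,interpolation=cv2.INTER_CUBIC)[:,:,::-1])
cv2.imwrite('pics/w8.png',ctrl.get_image('wrist')[:,:,::-1])
"
```

```text
t 12.5 fix [-96.7  39.7] z 0.0773 F [-0.1 -1.  -0.2] g 0.0
turn [-0.001 -0.    -0.001] shift [-0.0197  0.0003 -0.0007]
```

View pics/s8.png

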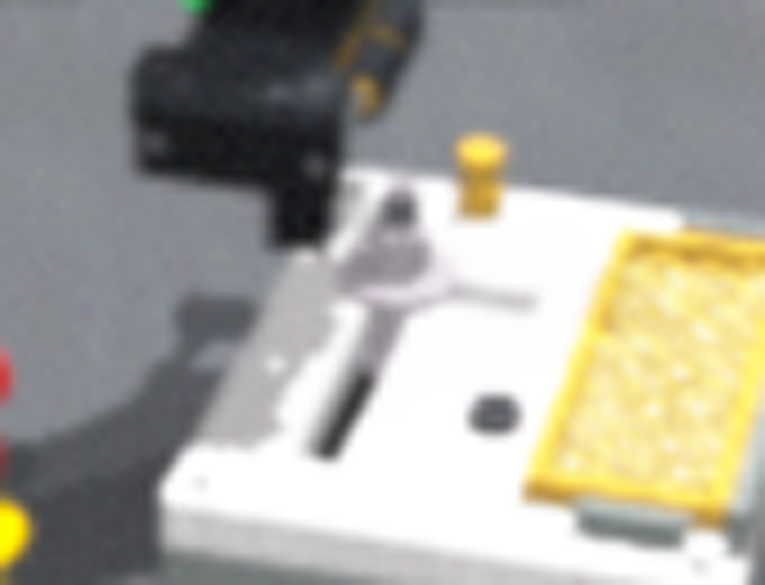

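View pics/w8.png

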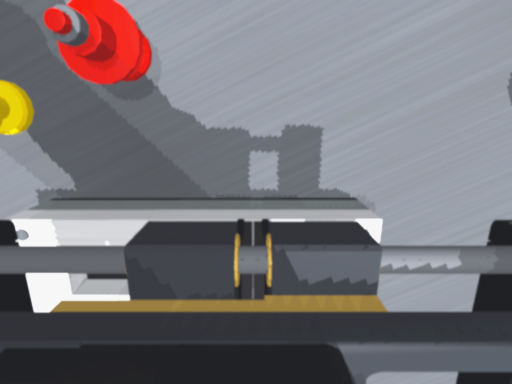

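The post stands in the corner (side crop (400,275)) with the fingertips on its -x side. Pushing along the short leg.

Call:
step_arm --plan '[[[0,0,0],[-0.008,0,0],255],[[0,0,0],[-0.014,0,0],255],[[0,0,0],[-0.019,0,0],255],[[0,0,0],[-0.024,0,0],255],[[0,0,0],[-0.029,0,0],255],[[0,0,0],[-0.034,0,0],255],[[0,0,0],[-0.039,0,0],255],[[0,0,0],[-0.044,0,0],255],[[0,0,0],[-0.048,0,0],255],[[0,0,0],[-0.05,0,0],255]]'

```text
time: 13.85
position: [0.5355, 0.1303, 0.0776]
tool_rot: [0.684, 3.066, 0.0]
ft_force: [-1.2, 0.3, -0.3]
grip_width: 0.006
```

```bash
python3 -c "
from h import *
goal(-35,40,.078)
im=ctrl.get_image('side');x0,y0=215,140;k=9
cv2.imwrite('pics/s9.png',cv2.resize(im[y0:y0+65,x0:x0+85],None,fx=k,fy=k,interpolation=cv2.INTER_CUBIC)[:,:,::-1])
"
```

```text
t 13.85 fix [-46.7  40.3] z 0.0776 F [-1.2  0.3 -0.3] g 0.01
turn [ 0.     0.    -0.001] shift [-0.0117 -0.0003 -0.0004]
```

View pics/s9.png

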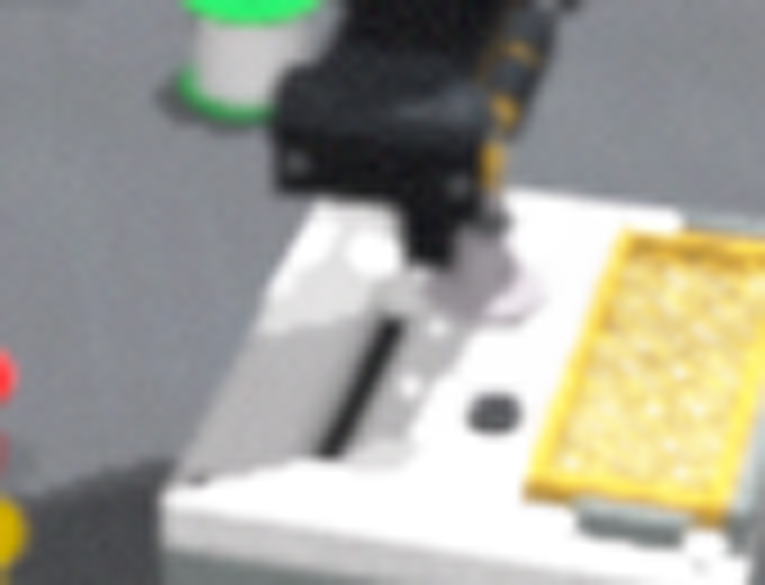

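It turned the corner and is in the short leg (flange at side crop (490,300)). Continuing slowly.

Call:
step_arm --plan '[[[0,0,0],[-0.002,0,0],255],[[0,0,0],[-0.004,0,0],255],[[0,0,0],[-0.006,0,0],255],[[0,0,0],[-0.008,0,0],255],[[0,0,0],[-0.01,0,0],255],[[0,0,0],[-0.011,0,0],255],[[0,0,0],[-0.012,0,0],255],[[0,0,0],[-0.013,0,0],255],[[0,0,0],[-0.013,0,0],255],[[0,0,0],[-0.013,0,0],255]]'

```text
time: 15.15
position: [0.5472, 0.1248, 0.0776]
tool_rot: [0.684, 3.066, 0.0]
ft_force: [-0.9, -0.3, 0.6]
grip_width: 0.002
```

Call:
step_arm --plan '[[[0,0,0],[-0.0005,0,0],255],[[0,0,0],[-0.001,0,0],255],[[0,0,0],[-0.0015,0,0],255],[[0,0,0],[-0.002,0,0],255],[[0,0,0],[-0.0025,0,0],255],[[0,0,0],[-0.0025,0,0],255],[[0,0,0],[-0.0025,0,0],255],[[0,0,0],[-0.0025,0,0],255],[[0,0,0],[-0.0025,0,0],255],[[0,0,0],[-0.0025,0,0],255]]'

```text
time: 16.4
position: [0.5484, 0.1244, 0.0775]
tool_rot: [-0.683, -3.065, -0.0]
ft_force: [-4.0, 1.8, 3.3]
grip_width: 0.006
```

```bash
python3 -c "
from h import *
goal(-30.5,40,.078)
im=ctrl.get_image('side');x0,y0=215,140;k=9
cv2.imwrite('pics/s10.png',cv2.resize(im[y0:y0+65,x0:x0+85],None,fx=k,fy=k,interpolation=cv2.INTER_CUBIC)[:,:,::-1])
"
```

```text
t 16.4 fix [-32.5  40.4] z 0.0775 F [-4.   1.8  3.3] g 0.01
turn [-0.    -0.002  0.   ] shift [-0.002  -0.0004 -0.0005]
```

View pics/s10.png

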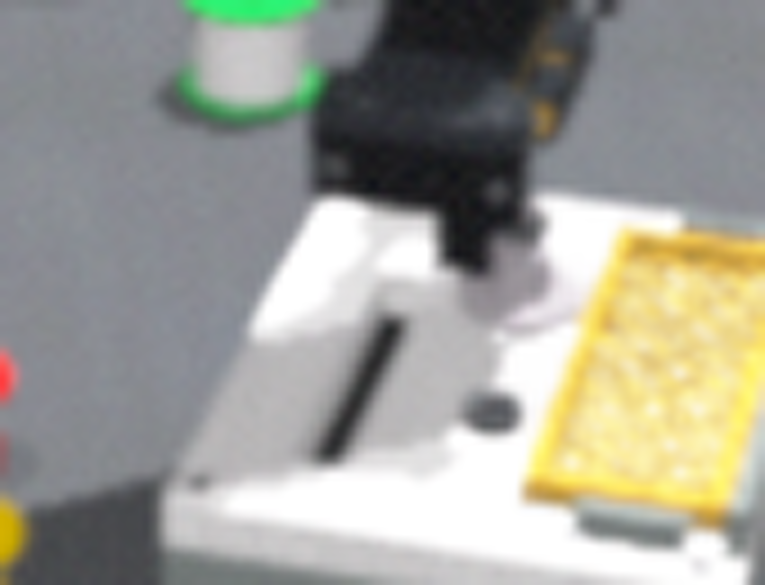

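Resistance is building, at about 4.4 N. I press a bit further to be sure it is home.

Call:
step_arm --plan '[[[0,0,0],[-0.0005,0,0],255],[[0,0,0],[-0.001,0,0],255],[[0,0,0],[-0.0015,0,0],255],[[0,0,0],[-0.002,0,0],255],[[0,0,0],[-0.0025,0,0],255],[[0,0,0],[-0.0025,0,0],255],[[0,0,0],[-0.0025,0,0],255],[[0,0,0],[-0.0025,0,0],255],[[0,0,0],[-0.0025,0,0],255],[[0,0,0],[-0.0025,0,0],255]]'

```text
time: 17.7
position: [0.5488, 0.1244, 0.0776]
tool_rot: [-0.681, -3.061, -0.001]
ft_force: [-9.4, 2.7, 7.3]
grip_width: 0.007
```

```bash
python3 -c "
from h import *
goal(-30.5,40,.078)
im=ctrl.get_image('side');x0,y0=215,140;k=9
cv2.imwrite('pics/s11.png',cv2.resize(im[y0:y0+65,x0:x0+85],None,fx=k,fy=k,interpolation=cv2.INTER_CUBIC)[:,:,::-1])
"
```

```text
t 17.7 fix [-32.2  40.6] z 0.0776 F [-9.4  2.7  7.3] g 0.01
turn [-0.001 -0.006  0.001] shift [-0.0017 -0.0006 -0.0004]
```

View pics/s11.png

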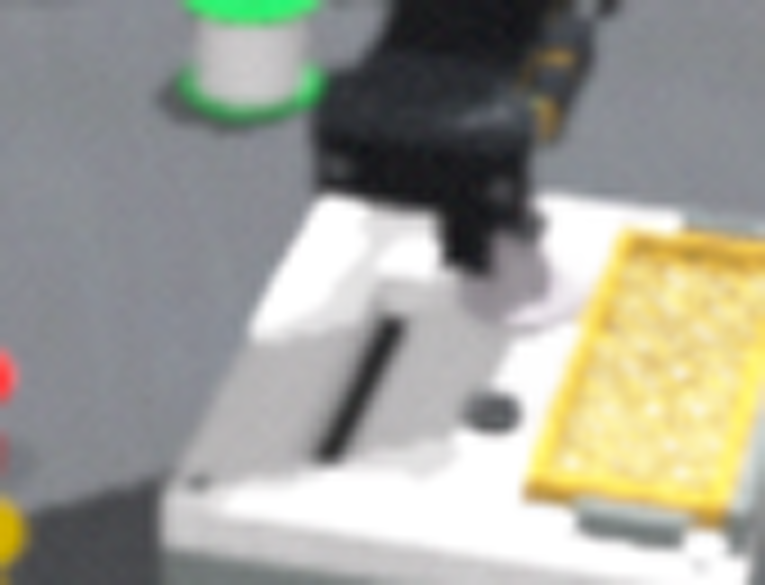

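Advance has stopped (0.3 mm for 2.5 mm commanded, about 10 N), so the post is against the end. I release slowly and back away.

Call:
step_arm --plan '[[[0,0,0],[0.001,0,0],255],[[0,0,0],[0.002,0,0],255],[[0,0,0],[0.003,0,0],255],[[0,0,0],[0.004,0,0],255],[[0,0,0],[0.005,0,0],255],[[0,0,0],[0.008,0,0],255],[[0,0,0],[0.014,0,0],255],[[0,0,0],[0.022,0,0],255],[[0,0,0],[0.03,0,0],255],[[0,0,0],[0.035,0,0],255]]'

```text
time: 19.0
position: [0.5192, 0.1381, 0.0776]
tool_rot: [-0.683, -3.066, -0.0]
ft_force: [-0.2, -1.0, -0.1]
grip_width: 0.002
```

Call:
step_arm --plan '[[[0,0,0],[0,0,-0.02],255],[[0,0,0],[0,0,-0.05],255],[[0,0,0],[0.02,0,-0.09],255],[[0,0,0],[0.05,0.02,-0.13],255],[[0,0,0],[0.08,0.05,-0.15],255],[[0,0,0],[0.11,0.09,-0.15],255],[[0,0,0],[0.13,0.13,-0.15],255],[[0,0,0],[0.14,0.17,-0.15],255],[[0,0,0],[0.14,0.2,-0.15],255],[[0,0,0],[0.14,0.2,-0.15],255]]'

```text
time: 20.25
position: [0.4775, 0.3804, 0.2268]
tool_rot: [-0.679, -3.067, 0.001]
ft_force: [-0.8, -1.4, -0.1]
grip_width: 0.004
```

```bash
python3 - <<'E'
from h import *
goal(-70,40,.078)
for n,(x,y,ww,h) in {"top":(190,135,100,95),"side":(225,145,95,75)}.items():
    im=ctrl.get_image(n); k=min(800//ww,600//h)
    cv2.imwrite(f"pics/{n}12.png",cv2.resize(im[y:y+h,x:x+ww,::-1],None,fx=k,fy=k,interpolation=cv2.INTER_CUBIC))
E
```

```text
t 20.25 fix [-205.4  242.1] z 0.2268 F [-0.8 -1.4 -0.1] g 0.0
turn [-0.    -0.     0.003] shift [-0.1349 -0.2024  0.1489]
```

View pics/top12.png

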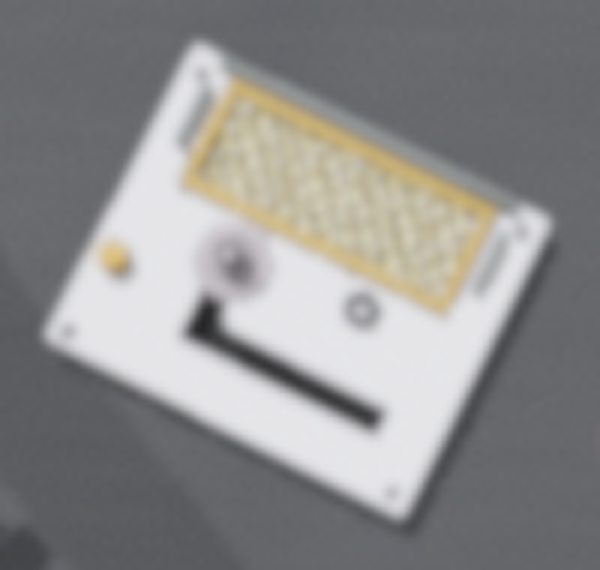

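View pics/side12.png

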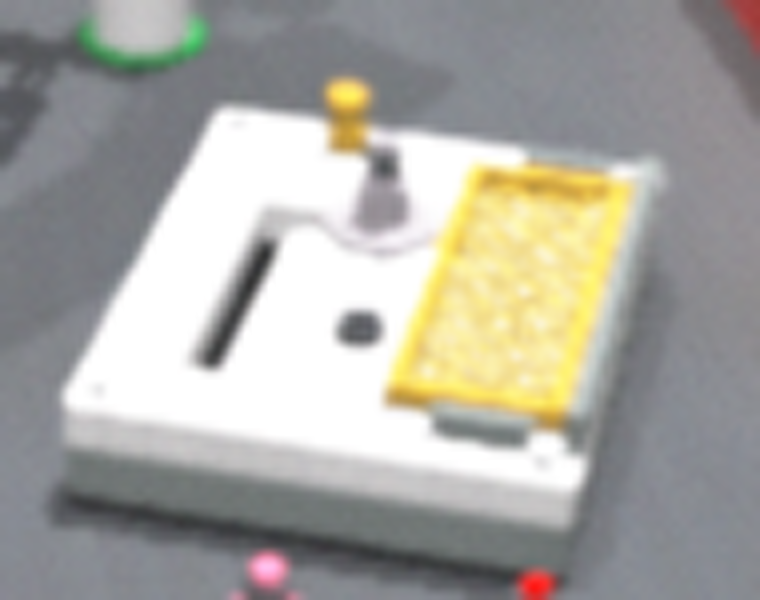

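```bash
python3 - <<'E'
from h import *
for uv,z in(((235,264),.056),((183,187),.062),((447,312),.062),((362,311),.059),((113,257),.078)):
    print(uv,tofix(ray("top",cr(uv,6,190,135),z)).round(1))
print(tofix(ray("side",cr((381,228),8,225,145),.056)))
# goal: wrist camera above gap: camera is 70mm toward -x of TCP
goal(60,40,.25)
E
```

```text
(235, 264) [-9.5 38.4]
(183, 187) [17.5 86.7]
(447, 312) [ 20.8 -88.7]
(362, 311) [ -1.1 -42.8]
(113, 257) [-40.1 102.7]
[-8.72391644 31.47138774]
t 20.35 fix [-203.7  239.7] z 0.2272 F [ 0.1 -0.6  0.1] g 0.01
turn [-0.001  0.    -0.001] shift [-0.2639 -0.1996 -0.0225]
```

The top view gives the post at x≈-9.5 mm and the panel edge at ≈19, so it looks about home. A closer wrist view from above will check the last millimetre.

Call:
step_arm --plan '[[[0,0,0],[-0.03,-0.02,0],255],[[0,0,0],[-0.06,-0.04,0],255],[[0,0,0],[-0.09,-0.065,0],255],[[0,0,0],[-0.12,-0.09,0],255],[[0,0,0],[-0.15,-0.115,0],255],[[0,0,0],[-0.18,-0.14,0],255],[[0,0,0],[-0.21,-0.165,0],255],[[0,0,0],[-0.24,-0.19,0],255],[[0,0,0],[-0.264,-0.2,0],255],[[0,0,0],[-0.264,-0.2,0],255]]'

```text
time: 21.6
position: [0.6323, 0.081, 0.2279]
tool_rot: [0.693, 3.064, -0.002]
ft_force: [-0.6, -0.1, -0.5]
grip_width: 0.002
```

```bash
python3 - <<'E'
from h import *
goal(60,40,.25)
import json
c=ctrl.calibration("wrist"); im=ctrl.get_image("wrist")
cv2.imwrite("pics/w13.png",cv2.resize(im[:300,80:430,::-1],None,fx=2,fy=2,interpolation=cv2.INTER_CUBIC))
json.dump({k:(v.tolist() if hasattr(v,'tolist') else v) for k,v in c.items()},open("c13.json","w"))
E
```

```text
t 21.6 fix [61.9 36.7] z 0.2279 F [-0.6 -0.1 -0.5] g 0.0
turn [-0.001  0.001 -0.006] shift [ 0.0019  0.0033 -0.0221]
```

View pics/w13.png

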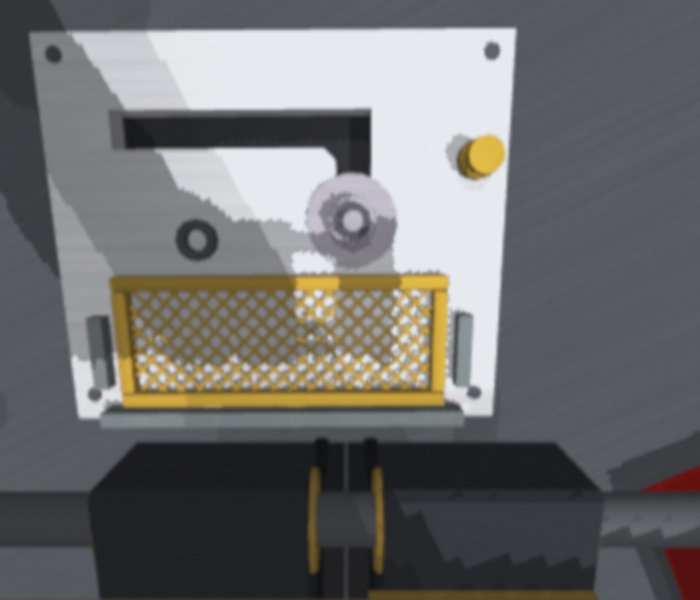

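```bash
python3 - <<'E'
from h import *
import json
c=json.load(open("c13.json"));c["rvec"]=np.array(c["rvec"]);c["tvec"]=np.array(c["tvec"])
q=lambda uv,z:tofix(ray("wrist",cr(uv,2,80,0),z,c)).round(1)
print("flange low",q((351,266),.056),"high",q((351,174),.056),"l",q((306,219),.056),"r",q((396,219),.056))
print("panel top edge",q((351,276),.062),"bottom?",q((351,276),.050))
print("corners",q((30,32),.05),q((516,28),.05))
print("slot far wall",q((250,110),.05),"right wall",q((371,130),.05),"nut",q((197,240),.059))
# saved image fine profile
im=cv2.imread("pics/w13.png");print([tuple(im[r,352]) for r in range(254,284,2)])
E
```

```text
flange low [12.4 39.4] high [-33.9  39.7] l [-11.8  16.1] r [-11.5  63. ]
panel top edge [17.2 39.4] bottom? [18.2 39.5]
corners [-101.5 -118.2] [-101.6  121.2]
slot far wall [-65.4 -11.5] right wall [-55.6  50. ] nut [ -1.6 -40.9]
[(np.uint8(129), np.uint8(120), np.uint8(124)), (np.uint8(134), np.uint8(124), np.uint8(129)), (np.uint8(134), np.uint8(126), np.uint8(129)), (np.uint8(134), np.uint8(125), np.uint8(129)), (np.uint8(133), np.uint8(124), np.uint8(126)), (np.uint8(130), np.uint8(124), np.uint8(125)), (np.uint8(136), np.uint8(130), np.uint8(131)), (np.uint8(150), np.uint8(145), np.uint8(145)), (np.uint8(160), np.uint8(156), np.uint8(157)), (np.uint8(148), np.uint8(149), np.uint8(150)), (np.uint8(108), np.uint8(125), np.uint8(135)), (np.uint8(65), np.uint8(111), np.uint8(133)), (np.uint8(50), np.uint8(116), np.uint8(143)), (np.uint8(49), np.uint8(120), np.uint8(147)), (np.uint8(48), np.uint8(119), np.uint8(146))]
```

The wrist view puts the post at x≈-9.5 and the gap at ≈4.0 mm, which agrees with being home to within about 0.5 mm. To be safe I re-press gently, lower on the hub to avoid tipping.

Call:
step_arm --plan '[[[0,0,0],[0.04,0.002,0],255],[[0,0,0],[0.08,0.003,0],255],[[0,0,0],[0.115,0.003,0],255],[[0,0,0],[0.132,0.003,0],255],[[0,0,0],[0.132,0.003,0],255],[[0,0,0],[0.132,0.003,0.04],255],[[0,0,0],[0.132,0.003,0.08],255],[[0,0,0],[0.132,0.003,0.115],255],[[0,0,0],[0.132,0.003,0.135],255],[[0,0,0],[0.132,0.003,0.14],255]]'

```text
time: 22.9
position: [0.514, 0.1425, 0.0861]
tool_rot: [-0.686, -3.065, 0.004]
ft_force: [-1.0, 0.3, 0.5]
grip_width: 0.004
```

```bash
python3 - <<'E'
from h import *
goal(-36,40.5,.0745)
E
```

```text
t 22.9 fix [-71.4  42.2] z 0.0861 F [-1.   0.3  0.5] g 0.0
turn [-0.003 -0.001 -0.002] shift [-0.0354 -0.0016  0.0116]
```

Call:
step_arm --plan '[[[-0.003,-0.001,-0.002],[-0.002,-0.001,0.006],255],[[-0.003,-0.001,-0.002],[-0.01,-0.0015,0.0116],255],[[-0.003,-0.001,-0.002],[-0.02,-0.0015,0.0116],255],[[-0.003,-0.001,-0.002],[-0.028,-0.0015,0.0116],255],[[-0.003,-0.001,-0.002],[-0.034,-0.0015,0.0116],255],[[-0.003,-0.001,-0.002],[-0.0355,-0.0015,0.0116],255],[[-0.003,-0.001,-0.002],[-0.0365,-0.0015,0.0116],255],[[-0.003,-0.001,-0.002],[-0.0375,-0.0015,0.0116],255],[[-0.003,-0.001,-0.002],[-0.038,-0.0015,0.0116],255],[[-0.003,-0.001,-0.002],[-0.038,-0.0015,0.0116],255]]'

```text
time: 24.15
position: [0.5476, 0.1264, 0.076]
tool_rot: [0.68, 3.065, 0.004]
ft_force: [-0.6, 0.4, 0.0]
grip_width: 0.008
```

```bash
python3 - <<'E'
from h import *
goal(-32.5,40.5,.0745)
E
```

```text
t 24.15 fix [-34.1  41.8] z 0.076 F [-0.6  0.4  0. ] g 0.01
turn [0.003 0.001 0.002] shift [-0.0016 -0.0014  0.0015]
```

Call:
step_arm --plan '[[[0,0,0],[-0.0002,0,0],255],[[0,0,0],[-0.0004,0,0],255],[[0,0,0],[-0.0006,0,0],255],[[0,0,0],[-0.0008,0,0],255],[[0,0,0],[-0.001,0,0],255],[[0,0,0],[-0.0012,0,0],255],[[0,0,0],[-0.0014,0,0],255],[[0,0,0],[-0.0016,0,0],255],[[0,0,0],[-0.0018,0,0],255],[[0,0,0],[-0.0018,0,0],255]]'

```text
time: 25.4
position: [0.5485, 0.1259, 0.0759]
tool_rot: [-0.68, -3.067, -0.004]
ft_force: [-4.6, 1.8, 3.5]
grip_width: 0.006
```

```bash
python3 - <<'E'
from h import *
goal(-32.5,40.5,.0745)
E
```

```text
t 25.4 fix [-33.1  41.8] z 0.0759 F [-4.6  1.8  3.5] g 0.01
turn [ 0.003 -0.001  0.002] shift [-0.0006 -0.0013  0.0014]
```

Resistance of 5 N, above any sliding friction (2 N at most), comes at the same place as before, so the post is at the end. I release and retreat.

Call:
step_arm --plan '[[[0,0,0],[0.0005,0,0],255],[[0,0,0],[0.001,0,0],255],[[0,0,0],[0.0015,0,0],255],[[0,0,0],[0.002,0,0],255],[[0,0,0],[0.003,0,0],255],[[0,0,0],[0.006,0,0],255],[[0,0,0],[0.012,0,0],255],[[0,0,0],[0.022,0,0],255],[[0,0,0],[0.032,0,0],255],[[0,0,0],[0.035,0,0],255]]'

```text
time: 26.65
position: [0.5167, 0.1411, 0.0759]
tool_rot: [0.678, 3.066, 0.005]
ft_force: [-0.3, 0.1, 0.2]
grip_width: 0.006
```

Call:
step_arm --plan '[[[0,0,0],[0,0,-0.02],255],[[0,0,0],[0,0,-0.05],255],[[0,0,0],[0.02,0,-0.09],255],[[0,0,0],[0.05,0.02,-0.13],255],[[0,0,0],[0.08,0.05,-0.15],255],[[0,0,0],[0.11,0.08,-0.15],255],[[0,0,0],[0.13,0.11,-0.15],255],[[0,0,0],[0.13,0.14,-0.15],255],[[0,0,0],[0.13,0.15,-0.15],255],[[0,0,0],[0.13,0.15,-0.15],255]]'

```text
time: 27.9
position: [0.463, 0.3304, 0.2259]
tool_rot: [0.681, 3.065, 0.003]
ft_force: [-0.0, 0.2, -0.4]
grip_width: 0.004
```

```bash
python3 - <<'E'
from h import *
goal(-70,40,.2)
for n,(x,y,ww,h) in {"top":(190,135,100,95),"side":(225,145,95,75)}.items():
    im=ctrl.get_image(n); k=min(800//ww,600//h)
    cv2.imwrite(f"pics/{n}14.png",cv2.resize(im[y:y+h,x:x+ww,::-1],None,fx=k,fy=k,interpolation=cv2.INTER_CUBIC))
E
```

```text
t 27.9 fix [-197.3  190.7] z 0.2259 F [-0.   0.2 -0.4] g 0.0
turn [0.002 0.001 0.001] shift [-0.127  -0.1509  0.0258]
```

View pics/top14.png

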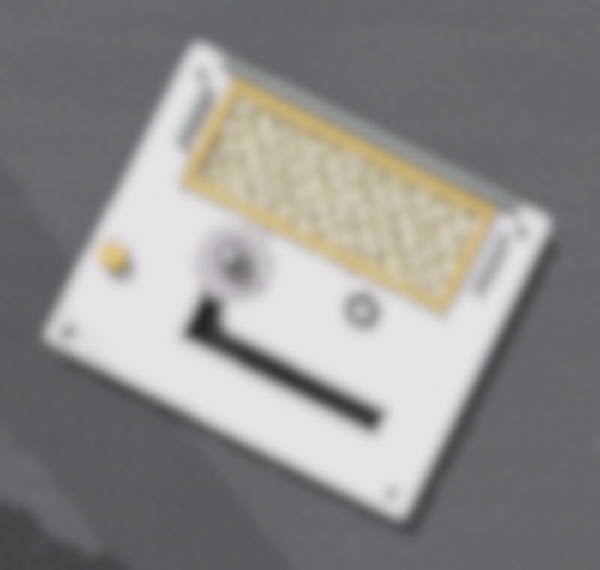

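View pics/side14.png

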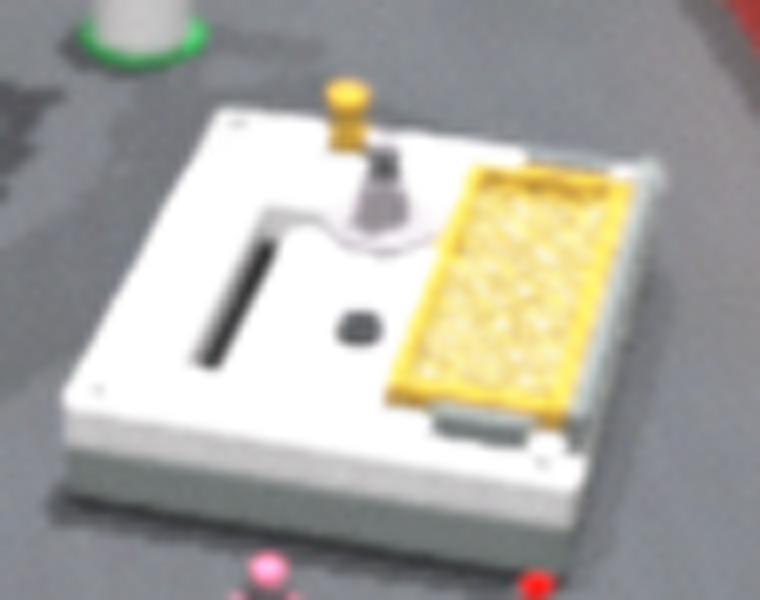

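The post is home and upright (top crop (235,265), side (381,228)). It did not move on the second press. Panel, nut and fitting are where they were.

```bash
python3 -c "
from bench import ctrl
ctrl.close_job();print(ctrl.get_state()['time'])"
```

```text
the job is handed in; nothing more can be done
the job is handed in; nothing more can be done
```

The steel post is home against the end of the short leg, and I handed the job in at about 28 s of the 45 s allowed. With the closed fingertips I pushed it along the long leg until the wall resisted at about 5 N. I then went round to its other side and pushed it along the short leg until it stopped advancing at about 10 N.

**Last checks:**
- **Fully home:** I pressed a second time, lower on the hub. It met 5 N at nearly the same place, more than the 2 N that sliding friction could give, and the pictures show the post did not move.
- **Final picture:** the post stands upright in the short leg, and the panel, nut and fitting look unmoved. The robot is clear of everything.
- **Small disagreement:** the pictures put the post's axis at x ≈ -9.5 mm, where I took the end to be -9. They put the gap to the panel at about 4.0 mm in the wrist view and 4.5 mm in the coarser top view, where 3 to 4 mm is stated. That is within the 2 mm calibration error, so I relied on the force stops.

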